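Blue spool back into the covered thread keeper

TASK

A spool of blue thread has been left lying on the shoemaker's bench. Turn the clear cover of the round thread keeper until its opening is squarely over the one empty compartment (the one with the blue tab), then stand the blue spool upright on the floor of that compartment, set down and not dropped, and leave the opening over it so that the thread is ready to use. Leave the other spools and the things on the bench where they are.

Things in the scene. Friction and masses are not known exactly. Their poses are not given: they have to be found in the camera images.
- keeper: Thread keeper, fixed: round white drum, axis at its origin (bench level), z up, 292 mm diameter, wall top 108 mm up, inside radius 142 mm; foot and colour tabs reach 158 mm. Five 72-degree compartments round a 40 mm hub, with 4 mm walls up to 104 mm. The empty one, with a blue tab on the drum, lies in the keeper's +x direction; the others hold spools. On top is a clear cover, top 114 mm up.
- cover (a joint): Angle of the cover, rad: 0 (or any whole turn) with its opening centred over the empty compartment, growing anticlockwise from above. Turns endlessly, no clicks, stays where left, takes about 0.15 N m. The cover is a 294 mm clear disc, orange at the rim, with one opening: a 68-degree sector from 36 mm off the axis out through the rim, bordered by 6 mm orange strips, tops 117 mm above the bench.
- cover_opening (a point): Centre of the opening in the cover, 104 mm from the axis, 112 mm above the bench; x points outward from the axis.
- cover_knob (a point): Point to grip on the cover's bar knob, on the axis, 138 mm above the bench. The black bar is 16 mm thick (along this point's x), 60 mm long (along its y) and stands from 116 to 152 mm above the bench. This point's x points towards the middle of the opening.
- empty_place (a point): Middle of the empty compartment's floor, 104 mm from the keeper's axis, 8 mm above the bench. Here the compartment is 118 mm wide across and 38 mm remain outward to the drum wall. The spool may stand anywhere on this floor.
- spool_blue_center (a point): Centre of the blue spool, which at first lies on its side on the bench (centre 25 mm up). x is its long axis. Wound thread body 50 mm in diameter, 76 mm long, on a 38 mm cardboard core that shows 7 mm at each end: 90 mm long in all, ends alike; it stands on either end, centre 45 mm up. About 180 g, firm, can roll.
- spool_natural_center (a point): Centre of the cream-white spool standing in another compartment of the keeper, same size as the blue one; its top is 98 mm above the bench, under the cover. Leave it.
- spool_black_center (a point): Centre of the black spool standing in another compartment of the keeper, same size as the blue one; its top is 98 mm above the bench, under the cover. Leave it.
- spool_tan_center (a point): Centre of the brown spool standing in another compartment of the keeper, same size as the blue one; its top is 98 mm above the bench, under the cover. Leave it.
- spool_green_center (a point): Centre of the green spool standing in another compartment of the keeper, same size as the blue one; its top is 98 mm above the bench, under the cover. Leave it.
- hammer: Shoemaker's hammer lying on the bench, 245 mm long along x, head at +x, 32 mm high; origin under the middle of the handle. Leave it.
- last: Wooden shoe last standing on its sole, 260 mm long along x, 90 mm wide, 98 mm high; origin at its middle on the bench. Leave it.
- pincers: Steel pincers lying flat, 215 mm long along x, 70 mm wide, 14 mm high; origin at their middle on the bench. Leave them.
- cream_jar: Amber jar with a black lid, 58 mm in diameter, 53 mm high; origin under its centre. Leave it.
- polish_tin: Red and brass polish tin, 86 mm in diameter, 31 mm high; origin under its centre. Leave it.
Not all that is in view belongs to the job. Of the things that look like the part that bears spool_blue_center, the largest one is meant.

How it is judged:
By the outcome, as a careful person would: the job done as asked, in the order asked, and still so for the second after the job is handed in, with the robot touching nothing.
It also fails if it takes over 72 s, if anything falls off the work surface, if the arm or the gripper's body presses on something with over 40 N, if the wrist force passes 120 N, or if a joint passes its speed limit or range.

ROBOT

A 6-joint arm with a two-finger parallel gripper is mounted at the origin on the work surface. World frame = base frame: x ahead of the robot, y to its left, z up, the work surface at z = 0. Lengths are in m, angles in degrees, forces in N, time in s.
With the tool pointing down it reaches from about 0.375 to 0.9 m from the base axis. Payload 3.1 kg.
Tool frame: the origin (TCP) lies midway between the tips of the shut fingers; the grasp point (between the pads) lies 19 mm behind it; x points along the fingers, z is the direction in which the jaws open and shut, and the axes are right-handed (so a half turn about x gives the same grasp; the last joint's range is limited). The gripper opens to 87 mm and grips with 3 to 60 N. Pads are 19 mm wide; open, the fingers measure 117 mm over their backs; the gripper's body (75 mm by 190 mm) begins 51 mm behind the grasp point.
Start: joints at [60.991, 30.224, 82.088, -0, 67.689, -10.227], TCP at [0.201, 0.592, 0.223] pointing down, gripper open.
Joint ranges: [-176.69, 176.69], [-43.24, 126.21], [12.49, 139.97], [-82, 262], [0, 151.66], [-163.58, 163.58]. Speed limits (degrees/s): [159.86, 159.86, 180, 180, 180, 180].

INTERFACE

Orientations are given as a 3x3 rotation matrix whose columns are the frame's x, y, z axes.
In Python, from rig import * gives the robot as it stands.
- The arm moves only by the tool play_rows, never from a script. Its argument "rows" is a list that holds one entry, the list of rows, each a list of 7 numbers: the shift along the tool's x, y, z in m, then the turn, a rotation vector about the tool's x, y, z in degrees, then the finger opening in m, from 0 to 0.087. A call has 1 to 12 rows; each row is the pose to reach, as a shift and turn from the pose commanded when the call began, along the tool's axes at that moment; what a row does not reach only later rows make up. A row lasts 1/10 s, in which the tool goes at most 50 mm and 8.59 degrees, less where a joint would pass 70% of its speed; a pose out of reach is approached as far as the arm can. A call with a gripper value outside its range is refused whole. The fingers move at their own pace and stop on an object; the grip force is fixed at half the most. Time passes only in rows, so rows that repeat a pose let the fingers close. It gives the time, the measured TCP pose, the force and the opening at its end, in the units of the state.
- read_state(): the state, without advancing time (a new reading comes with each control period).
- capture(name): name is "side" or "top"; returns a dict with "pixels" (400x640x3 uint8, red, green, blue), "intrinsics" (3x3 intrinsics, pixels), "rvec" (rotation vector, rad) and "tvec" (3), from world to camera coordinates, as OpenCV has them. Camera axes: x right, y down, z forward; pixel columns grow to the right and rows downward; lengths in m; the calibration is good to about 2 mm. A picture is of the moment at which its call begins. There is no depth.
- hand_in(): hands the job in, once; it reports no verdict.
Trained networks look in the newest picture that a camera, given by its name, has taken for a name from the list of things; names that differ only in an ending like _2 or _b are one class to them, and where a whole thing is asked for, a point or a joint stands for the part that bears it (a point fixed in the world has none). Each returns a list of dicts, best first, with "p" (0 to 1); they miss things now and then, are a little off and sometimes report something else, mostly with a low value. They report only what shows in the picture. A call takes as long as a camera call. They do not tell look-alikes from the thing itself.
- trace(camera, target): "mask" (400x640 bool, what is visible of it) and "at" ([column, row] in pixels, amid what is visible of it).
The state is a dict: "time_s": time; "joint_positions": joint angles; "qvel": joint speeds; "tau": joint torques, N m; "position": TCP position; "tcp_rot": TCP orientation; "force": force on the tool from outside, world axes, zero at the start; "moment": the same for the moment, N m; "opening": opening from 0.0 (shut) to 1.0 (fully open).
Only numpy, scipy, OpenCV 4.12 (cv2) and the standard library are available. Lean on these libraries where they do the work, as an engineer would, in place of code of your own. Each camera call takes 0.05 s, during which the arm holds its last target.

## Working session

There is one attempt and no reset: what is moved stays moved. The work goes in short steps, Python scripts to look and compute and a tool call to move; the robot and the scene stay as the last step left them, time stands still between calls to the robot, and variables do not carry over. Pictures are saved under pics/ and viewed, and the job is handed in when it is done.

Besides the shell and the picture viewer there is one more tool, called after "Emit:" in YAML: its name, and indented under it one key for each argument. play_rows: Moves the arm, as the interface text tells. Its arguments: {"type":"object","properties":{"rows":{"type":"array"}},"required":["rows"]}

```bash
ls; mkdir -p pics
python3 - <<'E'
from rig import *
import cv2,numpy as np
s=read_state();print(s)
for n in("side","top"):
    c=capture(n);cv2.imwrite(f"pics/{n}0.png",c["pixels"][:,:,::-1]);print(n,c["intrinsics"],c["rvec"],c["tvec"])
    for t in("keeper","cover","cover_opening","cover_knob","empty_place","spool_blue_center"):
        try:
            for r in trace(n,t): print(n,t,r["p"],r["at"],r["mask"].sum())
        except Exception as e: print(t,e)
E
```

```text
pics
{'time_s': 0.0, 'joint_positions': array([ 6.09909326e+01,  3.02788634e+01,  8.21572699e+01, -1.07505368e-03,
        6.76902069e+01, -1.02290237e+01]), 'qvel': array([-0.01321279,  0.02190474,  0.01873628, -0.00677676,  0.0190665 ,
       -0.10335693]), 'tau': array([-1.07222811e-03, -4.40037954e+01, -1.76596802e+01,  6.33649249e-02,
        5.80900535e-02, -1.55039261e-04]), 'position': array([0.20083647, 0.59106296, 0.22156785]), 'tcp_rot': array([[-1.05415404e-03, -9.46763551e-01,  3.21928048e-01],
       [-1.93682964e-03,  3.21929556e-01,  9.46761644e-01],
       [-9.99997569e-01,  3.74512831e-04, -2.17308305e-03]]), 'force': array([-0.03618881, -0.41906606, -0.71813203]), 'moment': array([-0.01147864,  0.03988197, -0.00390376]), 'opening': 1.0020778368145287}
side [[434.02597449   0.         323.5747149 ]
 [  0.         434.02597449 201.50260001]
 [  0.           0.           1.        ]] [ 2.05264018 -0.86252112  0.41132045] [-0.39902523  0.33799433  0.86730334]
side keeper 0.93 [355.0, 256.1] 12478
side cover 0.81 [360.2, 240.6] 7044
side cover_opening 0.58 [359.1, 241.1] 7056
side cover_knob 0.62 [360.1, 242.2] 6979
side empty_place 0.82 [351.0, 257.1] 12583
side spool_blue_center 0.81 [229.1, 205.6] 441
side spool_blue_center 0.54 [261.6, 225.9] 235
top [[506.76689347   0.         315.10710531]
 [  0.         506.76689347 195.1081935 ]
 [  0.           0.           1.        ]] [ 2.1697053  -2.12581211  0.16863613] [0.01255637 0.5992218  1.24332799]
top keeper 0.56 [376.4, 222.5] 12508
top cover_opening 0.57 [388.1, 215.2] 9786
top cover_knob 0.87 [384.9, 214.5] 9711
top empty_place 0.84 [377.3, 219.9] 12212
top spool_blue_center 0.89 [219.8, 251.8] 693
top spool_blue_center 0.85 [167.4, 266.1] 313
top spool_blue_center 0.77 [268.0, 248.3] 319
top spool_blue_center 0.54 [333.7, 223.3] 401
```

View pics/side0.png

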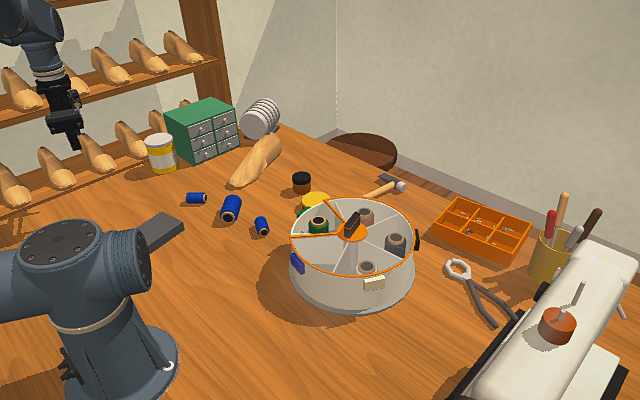

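View pics/top0.png

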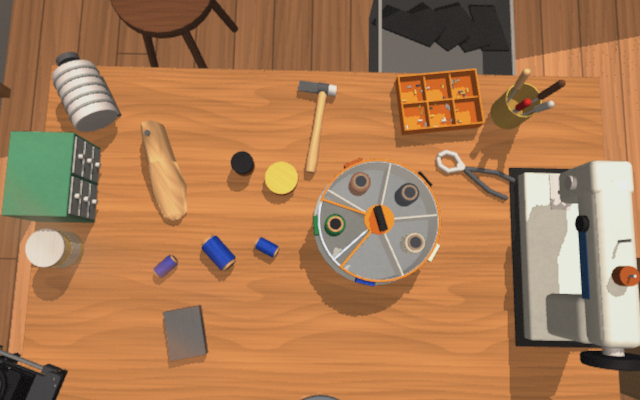

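```bash
cat > h.py <<'E'
from rig import *
import cv2,numpy as np
def cam(n):
    c=capture(n);R=cv2.Rodrigues(np.array(c["rvec"],float))[0];return c,np.array(c["intrinsics"]),R,np.array(c["tvec"],float).ravel()
def px2w(K,R,t,uv,z):
    uv=np.atleast_2d(np.array(uv,float));d=(np.c_[uv,np.ones(len(uv))]@np.linalg.inv(K).T)@R;o=-R.T@t
    return o+d*((z-o[2])/d[:,2])[:,None]
def w2px(K,R,t,P):
    q=np.atleast_2d(P)@R.T+t;q=q@K.T;return q[:,:2]/q[:,2:]
def rect(c,K,R,t,x0,y0,w,z,s=700):
    # image: up=+x, left=+y ; centre x0,y0, width w
    dst=np.float32([[0,0],[s,0],[s,s],[0,s]])
    P=np.array([[x0+w/2,y0+w/2,z],[x0+w/2,y0-w/2,z],[x0-w/2,y0-w/2,z],[x0-w/2,y0+w/2,z]])
    H=cv2.getPerspectiveTransform(np.float32(w2px(K,R,t,P)),dst)
    return cv2.warpPerspective(c["pixels"][:,:,::-1].copy(),H,(s,s),flags=cv2.INTER_CUBIC)
E
python3 - <<'E'
from h import *
c,K,R,t=cam("top")
print("rough keeper", px2w(K,R,t,[[377,219],[365,282],[384,214]],.1))
hsv=cv2.cvtColor(c["pixels"],cv2.COLOR_RGB2HSV)
for r in trace("top","spool_blue_center"):
    m=r["mask"].astype(np.uint8);cnt=max(cv2.findContours(m,0,2)[0],key=cv2.contourArea)
    print(r["at"],px2w(K,R,t,[r["at"]],.025),px2w(K,R,t,cv2.boxPoints(cv2.minAreaRect(cnt)),.025)[:,:2].tolist(), cv2.minAreaRect(cnt))
# blue+core spool
P=px2w(K,R,t,[[377,219]],.117)[0];print(P)
cv2.imwrite("pics/rk.png",rect(c,K,R,t,P[0],P[1],.35,.117))
S=px2w(K,R,t,[[219,252]],.025)[0]
cv2.imwrite("pics/rs.png",rect(c,K,R,t,S[0],S[1],.2,.025,600))
E
```

```text
rough keeper [[ 0.53532728 -0.12552246  0.1       ]
 [ 0.38466561 -0.09727324  0.1       ]
 [ 0.54783132 -0.14246211  0.1       ]]
[221.4, 252.8] [[0.44903568 0.25904004 0.025     ]] [[0.4654782463381553, 0.31891324230330853], [0.5022869367921694, 0.27964029281451075], [0.4318272901861709, 0.21344129709521173], [0.39561189334125935, 0.25270167116974285]] ((218.606201171875, 252.90708923339844), (37.72290802001953, 21.542509078979492), 48.8140754699707)
[267.8, 247.4] [[0.46501475 0.14210489 0.025     ]] [[0.4649176229994998, 0.18030104814575024], [0.4949090200546682, 0.1651909716252302], [0.46607792269003523, 0.10919682711378999], [0.4362781100343336, 0.12445776194316763]] ((266.7611389160156, 247.18788146972656), (24.660886764526367, 13.328052520751953), 28.610462188720703)
[168.1, 267.0] [[0.41079959 0.39141312 0.025     ]] [[0.40192099930865316, 0.4344440230147692], [0.44690983768166365, 0.38748051438952563], [0.42170257469519623, 0.3629866728307763], [0.37697521038917337, 0.40995276772295586]] ((165.2034149169922, 266.5413513183594), (13.702506065368652, 26.49150848388672), 48.36646270751953)
[333.6, 225.1] [[ 0.52519316 -0.02416744  0.025     ]] [[0.5221705236214005, 0.01058410531348452], [0.5602529157004137, -0.02597845525886032], [0.5262083499504076, -0.061024952183648964], [0.48841948543552793, -0.024439286231727128]] ((334.0000305175781, 225.50003051757812), (19.091880798339844, 20.50609588623047), 45.0)
[ 0.53355018 -0.12330737  0.117     ]
```

View pics/rk.png

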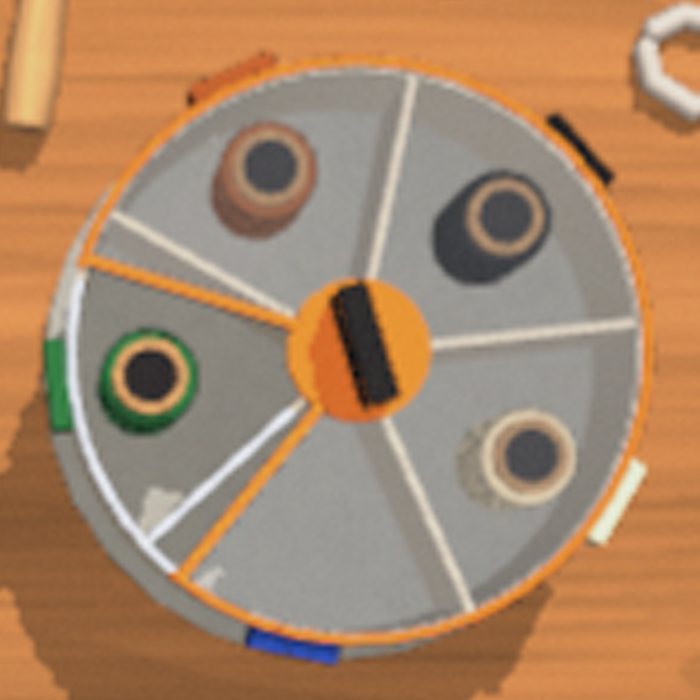

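View pics/rs.png

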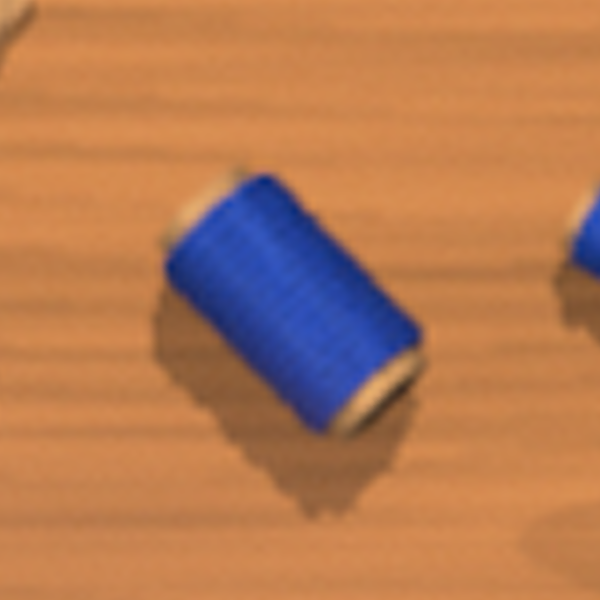

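Run:
```python
from h import *
import rig;print([n for n in dir(rig) if n[0]!='_'])
from scipy.optimize import least_squares
c,K,R,t=cam("top")
P0=np.array([.5336,-.1233]);W=.35;S=700
im=rect(c,K,R,t,*P0,W,.115)
hsv=cv2.cvtColor(im,cv2.COLOR_BGR2HSV)
def tow(uv): uv=np.atleast_2d(uv).astype(float);return np.c_[P0[0]-(uv[:,1]+.5-S/2)*W/S,P0[1]-(uv[:,0]+.5-S/2)*W/S]
# outermost orange per direction: rim mid radius
om=cv2.inRange(hsv,(8,180,150),(20,255,255))
ys,xs=np.nonzero(om);w=tow(np.c_[xs,ys])
cen=np.array([.534,-.128])
for it in range(6):
    d=np.linalg.norm(w-cen,axis=1);k=(d>.136)&(d<.152)
    f=least_squares(lambda p:np.linalg.norm(w[k]-p[:2],axis=1)-p[2],[*cen,.144],loss='soft_l1',f_scale=.001);cen=f.x[:2]
print("cover circle",f.x,k.sum())
d=w-cen;r=np.linalg.norm(d,axis=1);a=np.degrees(np.arctan2(d[:,1],d[:,0]))%360
k=(r>.05)&(r<.13)
h,e=np.histogram(a[k],bins=360,range=(0,360));print([(int(e[i]),int(h[i])) for i in range(360) if h[i]>30])
for lo,hi in((55,90),(125,160)):
    q=k&(a>lo)&(a<hi);v=w[q];vx,vy,x0,y0=cv2.fitLine(v.astype(np.float32),cv2.DIST_HUBER,0,.001,.001).ravel()
    print("strip",lo,np.degrees(np.arctan2(vy,vx))%180,"offset from cen mm",1e3*np.cross([vx,vy],cen-[x0,y0]),np.median(a[q]))
# knob
imk=rect(c,K,R,t,*P0,W,.152);g=imk.max(2)
m=(g<70).astype(np.uint8);n,l,st,ce=cv2.connectedComponentsWithStats(m)
for i in range(1,n):
    if st[i,4]>500:
        pts=np.argwhere(l==i)[:,::-1].astype(np.float32);mr=cv2.minAreaRect(pts);print("dark",st[i,4],tow(ce[i]),mr)
# dividers at .104
im4=rect(c,K,R,t,*P0,W,.104);cv2.imwrite("pics/r104.png",im4)
# polar view
cu=(S/2-(cen[1]-P0[1])*S/W, S/2-(cen[0]-P0[0])*S/W)
hv=cv2.cvtColor(im4,cv2.COLOR_BGR2HSV)
for rr in(.06,.09,.12,.13):
    th=np.arange(0,360,.25);x=cu[0]-rr*np.sin(np.radians(th))*S/W;y=cu[1]-rr*np.cos(np.radians(th))*S/W
    L=cv2.remap(im4,x.astype(np.float32)[None],y.astype(np.float32)[None],1)[0].astype(int)
    b=(L.min(1)>175)
    segs=[];i=0
    while i<len(b):
        if b[i]:
            j=i
            while j<len(b) and b[j]:j+=1
            segs.append(((th[i]+th[j-1])/2,(j-i)*.25));i=j
        i+=1
    print(rr,segs)
```

```text
['PlanningError', 'capture', 'hand_in', 'read_state', 'trace']
cover circle [ 0.53403378 -0.12778314  0.1458631 ] 9517
[(69, 98), (70, 324), (71, 500), (72, 105), (141, 207), (142, 470), (143, 221), (144, 89)]
strip 55 72.485886 offset from cen mm 2.074568446084328 71.16598773369465
strip 125 140.57436 offset from cen mm 3.2065717505865288 142.6153318390505
dark 589 [[ 0.62792555 -0.23072742]] ((564.7498779296875, 161.37738037109375), (82.17935943603516, 9.119189262390137), 47.16107940673828)
dark 2411 [[ 0.57908579 -0.1736765 ]] ((454.4276428222656, 248.90272521972656), (90.08839416503906, 65.25938415527344), 64.65382385253906)
dark 3713 [[ 0.53210182 -0.12534599]] ((353.2445068359375, 352.32080078125), (113.23225402832031, 34.58345031738281), 73.41265869140625)
dark 1608 [[ 0.517475   -0.02187245]] ((146.5, 382.0), (44.0, 45.0), 90.0)
0.06 [(np.float64(60.25), 3.75), (np.float64(132.125), 4.5), (np.float64(204.125), 3.0), (np.float64(276.0), 3.75), (np.float64(347.875), 4.0)]
0.09 [(np.float64(60.25), 2.75), (np.float64(132.375), 3.0), (np.float64(204.25), 2.25), (np.float64(276.125), 2.5), (np.float64(347.875), 2.5)]
0.12 [(np.float64(60.125), 2.0), (np.float64(127.875), 1.0), (np.float64(132.125), 2.5), (np.float64(204.25), 1.75), (np.float64(276.0), 1.75), (np.float64(348.0), 1.25)]
0.13 [(np.float64(60.125), 2.0), (np.float64(126.5), 1.25), (np.float64(132.0), 3.25), (np.float64(148.0), 1.25), (np.float64(204.125), 1.5), (np.float64(276.0), 1.25), (np.float64(348.125), 1.5)]<stdin>:22: DeprecationWarning: Arrays of 2-dimensional vectors are deprecated. Use arrays of 3-dimensional vectors instead. (deprecated in NumPy 2.0)
```

```bash
cat >> h.py <<'E'
from scipy.spatial.transform import Rotation as Rot
def tooldown(azz): # tool x down, z azimuth azz deg
    a=np.radians(azz);x=np.array([0,0,-1.]);z=np.array([np.cos(a),np.sin(a),0]);return np.c_[x,np.cross(z,x),z]
def rel(p,Rg):
    s=read_state();R0=np.array(s["tcp_rot"]);sh=R0.T@(np.array(p)-s["position"])
    rv=Rot.from_matrix(R0.T@Rg).as_rotvec(degrees=True)
    print("t",s["time_s"],"shift",np.round(sh,4).tolist(),"rv",np.round(rv,2).tolist(),"n",np.linalg.norm(rv).round(1),np.linalg.norm(sh).round(3));print("j",np.round(s["joint_positions"],1),"F",np.round(s["force"],1),"op",s["opening"])
E
python3 -c "
from h import *
rel([.5337,-.1275,.20],tooldown(-73.4))"
```

```text
t 0.85 shift [0.0226, -0.5464, -0.5739] rv [144.62, 0.0, -0.0] n 144.6 0.793
j [ 61.   30.2  82.1  -0.   67.7 -10.2] F [-0.4  0.5  0.3] op 1.0015600469341173
```

Emit:
play_rows:
  rows:
    - [[0.0,-0.546,-0.574,144.6,0,0,0.06],[0.0,-0.546,-0.574,144.6,0,0,0.06],[0.0,-0.546,-0.574,144.6,0,0,0.06],[0.0,-0.546,-0.574,144.6,0,0,0.06],[0.0,-0.546,-0.574,144.6,0,0,0.06],[0.0,-0.546,-0.574,144.6,0,0,0.06],[0.0,-0.546,-0.574,144.6,0,0,0.06],[0.0,-0.546,-0.574,144.6,0,0,0.06],[0.0,-0.546,-0.574,144.6,0,0,0.06],[0.0,-0.546,-0.574,144.6,0,0,0.06],[0.0,-0.546,-0.574,144.6,0,0,0.06],[0.0,-0.546,-0.574,144.6,0,0,0.06]]

```text
time_s: 2.05
position: [0.4535, 0.0449, 0.2229]
tcp_rot: [[0.001, 0.534, 0.845], [0.0, 0.845, -0.534], [-1.0, 0.001, 0.001]]
force: [0.8, 0.4, -0.3]
opening: 0.691
```

```bash
python3 -c "
from h import *
rel([.5337,-.1275,.20],tooldown(-73.4))"
```

```text
t 2.05 shift [0.023, -0.1029, 0.1599] rv [41.11, 0.03, -0.05] n 41.1 0.192
j [ -8.4  17.2 105.5   0.   57.2  23.8] F [ 0.8  0.4 -0.3] op 0.6912377784403726
```

Emit:
play_rows:
  rows:
    - [[0.0,-0.103,0.16,41.1,0,0,0.06],[0.0,-0.103,0.16,41.1,0,0,0.06],[0.0,-0.103,0.16,41.1,0,0,0.06],[0.0,-0.103,0.16,41.1,0,0,0.06],[0.0,-0.103,0.16,41.1,0,0,0.06],[0.0,-0.103,0.16,41.1,0,0,0.06],[0.0,-0.103,0.16,41.1,0,0,0.06],[0.0,-0.103,0.16,41.1,0,0,0.06]]

```text
time_s: 2.85
position: [0.5335, -0.124, 0.2226]
tcp_rot: [[-0.001, 0.956, 0.295], [0.0, 0.295, -0.956], [-1.0, -0.001, -0.001]]
force: [0.6, 0.8, -0.2]
opening: 0.691
```

```bash
python3 -c "
from h import *
rel([.5337,-.1275,.123],tooldown(-73.4))
c,K,R,t=cam('side');im=c['pixels'][:,:,::-1];cv2.imwrite('pics/s1.png',im[120:340,220:520].repeat(2,0).repeat(2,1))"
```

```text
t 2.85 shift [0.0996, -0.0008, 0.0035] rv [0.55, -0.03, 0.03] n 0.6 0.1
j [-24.8  24.3  93.2   0.   62.5  48.1] F [ 0.6  0.8 -0.2] op 0.6912155297122466
```

View pics/s1.png

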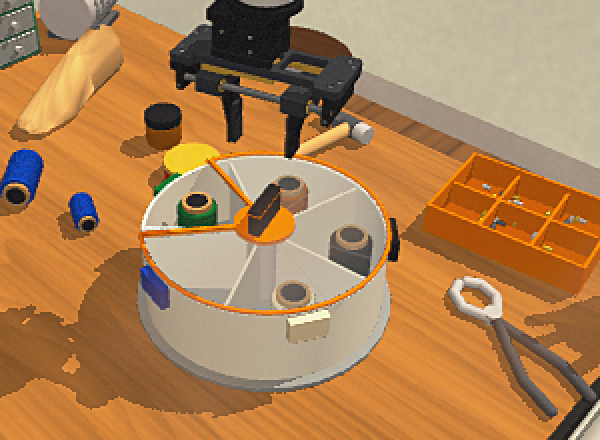

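Emit:
play_rows:
  rows:
    - [[0.03,-0.001,0.0035,0.5,0,0,0.06],[0.06,-0.001,0.0035,0.5,0,0,0.06],[0.08,-0.001,0.0035,0.5,0,0,0.06],[0.09,-0.001,0.0035,0.5,0,0,0.06],[0.0985,-0.001,0.0035,0.5,0,0,0.06],[0.0985,-0.001,0.0035,0.5,0,0,0.06],[0.0985,-0.001,0.0035,0.5,0,0,0.06]]

```text
time_s: 3.6
position: [0.5348, -0.1287, 0.1247]
tcp_rot: [[0.001, 0.959, 0.284], [-0.001, 0.284, -0.959], [-1.0, 0.001, 0.001]]
force: [0.6, 0.4, 0.3]
opening: 0.69
```

```bash
python3 -c "
from h import *
rel([.5337,-.1275,.123],tooldown(-73.4))
c,K,R,t=cam('side');im=c['pixels'][:,:,::-1];cv2.imwrite('pics/s2.png',im[120:340,220:520].repeat(2,0).repeat(2,1))"
```

```text
t 3.6 shift [0.0017, -0.0007, -0.0015] rv [-0.08, 0.06, -0.06] n 0.1 0.002
j [-25.2  32.3  98.1   0.   49.5  48.3] F [0.6 0.4 0.3] op 0.68956759209871
```

View pics/s2.png

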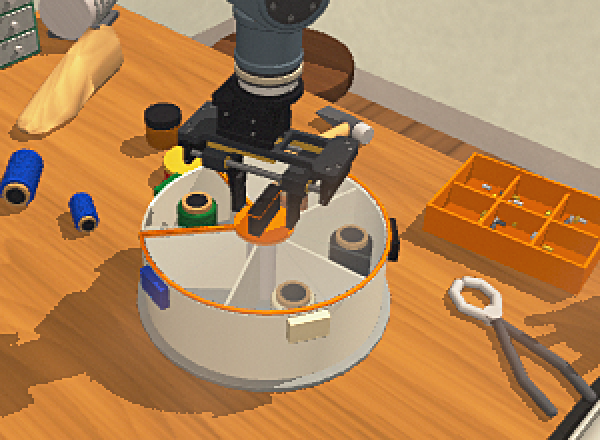

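Emit:
play_rows:
  rows:
    - [[0,0,-0.001,0,0,0,0.0],[0,0,-0.001,0,0,0,0.0],[0,0,-0.001,0,0,0,0.0],[0,0,-0.001,0,0,0,0.0],[0,0,-0.001,0,0,0,0.0],[0,0,-0.001,0,0,0,0.0],[0,0,-0.001,0,0,0,0.0],[0,0,-0.001,0,0,0,0.0]]

```text
time_s: 4.45
position: [0.5341, -0.1285, 0.124]
tcp_rot: [[0.0, 0.959, 0.284], [-0.001, 0.284, -0.959], [-1.0, 0.0, 0.001]]
force: [0.5, -3.1, 0.0]
opening: 0.183
```

Emit:
play_rows:
  rows:
    - [[0,0,-0.001,-2,0,0,0.0],[0,0,-0.001,-6,0,0,0.0],[0,0,-0.001,-11,0,0,0.0],[0,0,-0.001,-16,0,0,0.0],[0,0,-0.001,-21,0,0,0.0],[0,0,-0.001,-26,0,0,0.0],[0,0,-0.001,-31,0,0,0.0],[0,0,-0.001,-36,0,0,0.0],[0,0,-0.001,-41,0,0,0.0],[0,0,-0.001,-45,0,0,0.0],[0,0,-0.001,-48,0,0,0.0],[0,0,-0.001,-50,0,0,0.0]]

```text
time_s: 5.65
position: [0.5333, -0.1275, 0.1241]
tcp_rot: [[-0.001, 0.398, 0.917], [-0.001, 0.917, -0.398], [-1.0, -0.001, -0.0]]
force: [-2.3, -2.9, -0.5]
opening: 0.184
```

```bash
python3 -c "
from h import *
rel([.5337,-.1275,.123],tooldown(-12))"
```

```text
t 5.65 shift [0.0011, 0.0002, 0.0004] rv [-11.44, -0.02, 0.06] n 11.4 0.001
j [-25.1  32.3  98.3  -0.1  49.4  -1.6] F [-2.3 -2.9 -0.5] op 0.18367552720205543
```

Emit:
play_rows:
  rows:
    - [[0,0,0,-3,0,0,0.0],[0,0,0,-6,0,0,0.0],[0,0,0,-9,0,0,0.0],[0,0,0,-11.5,0,0,0.0],[0,0,0,-11.5,0,0,0.0],[0,0,0,-11.5,0,0,0.0],[0,0,0,-11.5,0,0,0.0]]

```text
time_s: 6.35
position: [0.533, -0.1274, 0.1241]
tcp_rot: [[-0.001, 0.208, 0.978], [-0.001, 0.978, -0.208], [-1.0, -0.001, -0.001]]
force: [-2.9, -4.5, 1.1]
opening: 0.185
```

Emit:
play_rows:
  rows:
    - [[0,0,0,0,0,0,0.05],[0,0,0,0,0,0,0.05],[0,0,0,0,0,0,0.05],[0,0,0,0,0,0,0.05],[-0.03,0,0,0,0,0,0.05],[-0.07,0,0,0,0,0,0.07],[-0.12,0,0,0,0,0,0.07],[-0.15,0,0,0,0,0,0.07],[-0.15,0.05,-0.05,0,0,0,0.07],[-0.15,0.1,-0.1,0,0,0,0.07]]

```text
time_s: 7.35
position: [0.4798, -0.0427, 0.2753]
tcp_rot: [[0.004, 0.211, 0.978], [-0.0, 0.978, -0.211], [-1.0, 0.0, 0.004]]
force: [-0.5, 1.3, 0.7]
opening: 0.796
```

```bash
python3 -c "
from h import *
rel([.5337,-.1275,.123],tooldown(-12))
c,K,R,t=cam('side');im=c['pixels'][:,:,::-1];cv2.imwrite('pics/s3.png',im)
c,K,R,t=cam('top');im=c['pixels'][:,:,::-1];cv2.imwrite('pics/t3.png',im)"
```

```text
t 7.35 shift [0.1526, -0.0716, 0.0699] rv [-0.17, 0.22, -0.02] n 0.3 0.182
j [-18.4  15.2  98.3   0.   66.3  -6.3] F [-0.5  1.3  0.7] op 0.7955087106605359
```

View pics/s3.png

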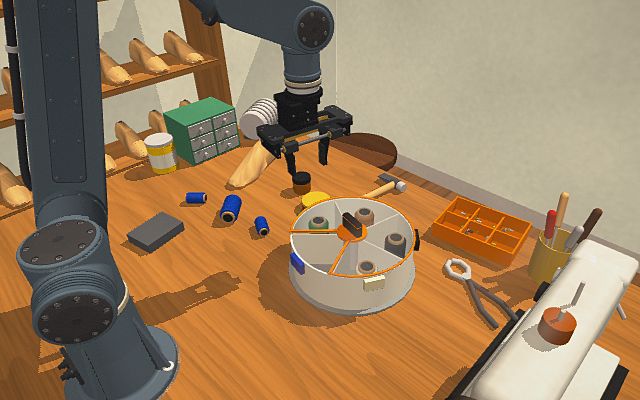

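View pics/t3.png

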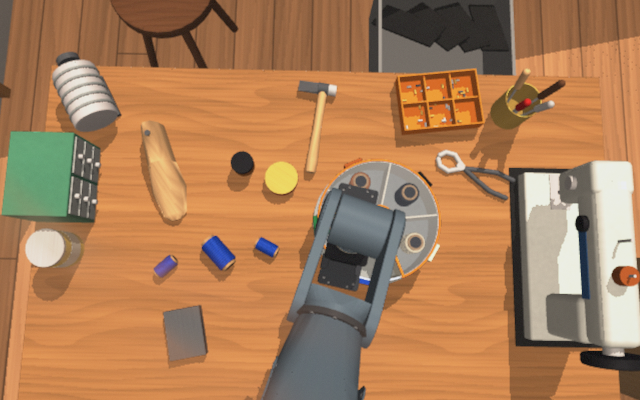

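```bash
cat > spool.py <<'E'
from h import *
from scipy.optimize import least_squares
from scipy.spatial import ConvexHull
def cylpts(c,a):
    a=a/np.linalg.norm(a);u=np.cross(a,[0,0,1.]) if abs(a[2])<.9 else np.cross(a,[1.,0,0]);u/=np.linalg.norm(u);v=np.cross(a,u)
    th=np.linspace(0,2*np.pi,40);o=[]
    for r,h in((.025,.038),(.025,-.038),(.019,.045),(.019,-.045)):
        o.append(c+a*h+r*(np.cos(th)[:,None]*u+np.sin(th)[:,None]*v))
    return np.vstack(o)
def hullstats(p):
    h=cv2.convexHull(p.astype(np.float32));m=cv2.moments(h);A=m['m00']
    return np.array([m['m10']/A,m['m01']/A]),h,np.array([m['mu20'],m['mu11'],m['mu02']])/A
def obs(cams,near):
    out=[]
    for n in cams:
        c,K,R,t=cam(n);best=None
        for r in trace(n,"spool_blue_center"):
            d=np.linalg.norm(np.array(r["at"])-w2px(K,R,t,near)[0])
            if d<25 and (best is None or d<best[0]): best=(d,r)
        if best is None: print(n,"none");continue
        m=best[1]["mask"].astype(np.uint8);cnt=np.vstack([q for q in cv2.findContours(m,0,2)[0] if cv2.contourArea(q)>20]);
        h=cv2.convexHull(cnt);mo=cv2.moments(h);A=mo['m00']
        out.append((n,K,R,t,np.array([mo['m10']/A,mo['m01']/A]),np.array([mo['mu20'],mo['mu11'],mo['mu02']])/A,A,best[1]["p"],m.sum()))
    return out
E
python3 - <<'E'
from spool import *
O=obs(["top","side"],[.449,.264,.025])
for o in O: print(o[0],o[4],o[6:])
def pred(p,az,z=.025):
    return np.array([p[0],p[1],z]),np.array([np.cos(az),np.sin(az),0])
for sel in (["top"],["side"],["top","side"]):
    def res(q):
        c,a=pred(q[:2],q[2]);e=[]
        for o in O:
            if o[0] not in sel: continue
            ce,h,mu=hullstats(w2px(o[1],o[2],o[3],cylpts(c,a)));e+=list(ce-o[4]);e+=list((mu/np.sum(mu[[0,2]])-o[5]/np.sum(o[5][[0,2]]))*10)
        return e
    f=least_squares(res,[.449,.264,np.radians(44)],diff_step=1e-3);print(sel,f.x[:2],np.degrees(f.x[2]),np.round(f.fun,2))
# last position
c,K,R,t=cam("top")
print(px2w(K,R,t,[[181,218],[150,125]],.05), "cam",-R.T@t)
E
```

```text
top [218.2709408  252.75927291] (678.5, 0.58, np.uint64(708))
side [230.15704751 208.19356105] (424.5, 0.96, np.uint64(447))
['top'] [0.44890771 0.26667822] 44.00356941625273 [ 0.    0.   -0.    0.05  0.  ]
['side'] [0.44894008 0.26851927] 44.34006447949865 [-0.   -0.   -0.06 -0.06  0.06]
['top', 'side'] [0.44874433 0.26714978] 44.07612485734161 [-0.19  0.06  0.    0.05 -0.    0.22  0.22 -0.04 -0.09  0.04]
[[0.53288949 0.35984732 0.05      ]
 [0.7715771  0.45362179 0.05      ]] cam [0.40798746 0.03320228 1.31815506]
```

```bash
cat >> h.py <<'E'
def tiltR(az,al): # tool x pointing down, tilted al deg toward -az direction (negative: toward +az); z az-90
    a=np.radians(az);b=np.radians(al);e=np.array([np.cos(a),np.sin(a),0]);x=-np.sin(b)*e-np.cos(b)*np.array([0,0,1.])
    z=np.array([np.sin(a),-np.cos(a),0]);return np.c_[x,np.cross(z,x),z]
def relg(g,Rg): return rel(np.array(g)+.019*Rg[:,0],Rg)
E
python3 -c "
from h import *
relg([.4488,.2671,.23],tiltR(44.1,0))"
```

```text
t 7.7 shift [0.063, 0.2974, -0.0958] rv [33.85, 0.08, -0.01] n 33.8 0.319
j [-18.5  15.4  98.3  -0.   66.3  -6.5] F [ 0.6  0.1 -0.2] op 0.8051036300104532
```

Emit:
play_rows:
  rows:
    - [[0.0,0.297,-0.096,33.8,0,0,0.08],[0.0,0.297,-0.096,33.8,0,0,0.08],[0.0,0.297,-0.096,33.8,0,0,0.08],[0.0,0.297,-0.096,33.8,0,0,0.08],[0.0,0.297,-0.096,33.8,0,0,0.08],[0.0,0.297,-0.096,33.8,0,0,0.08],[0.06,0.297,-0.096,33.8,0,0,0.08],[0.06,0.297,-0.096,33.8,0,0,0.08],[0.06,0.297,-0.096,33.8,0,0,0.08]]

```text
time_s: 8.6
position: [0.4459, 0.2681, 0.211]
tcp_rot: [[-0.006, 0.716, 0.698], [-0.002, 0.698, -0.716], [-1.0, -0.006, -0.003]]
force: [-0.3, -0.9, -0.5]
opening: 0.922
```

```bash
python3 -c "
from h import *
relg([.4488,.2671,.15],tiltR(44.1,35))
c,K,R,t=cam('top')
cv2.imwrite('pics/rk4.png',rect(c,K,R,t,.534,-.1278,.35,.115))
"
```

```text
t 8.6 shift [0.0766, -0.0091, 0.0029] rv [0.23, -0.1, -34.67] n 34.7 0.077
j [18.7 23.2 97.5  0.  59.7 64.4] F [-0.3 -0.9 -0.5] op 0.9217692997278143
```

View pics/rk4.png

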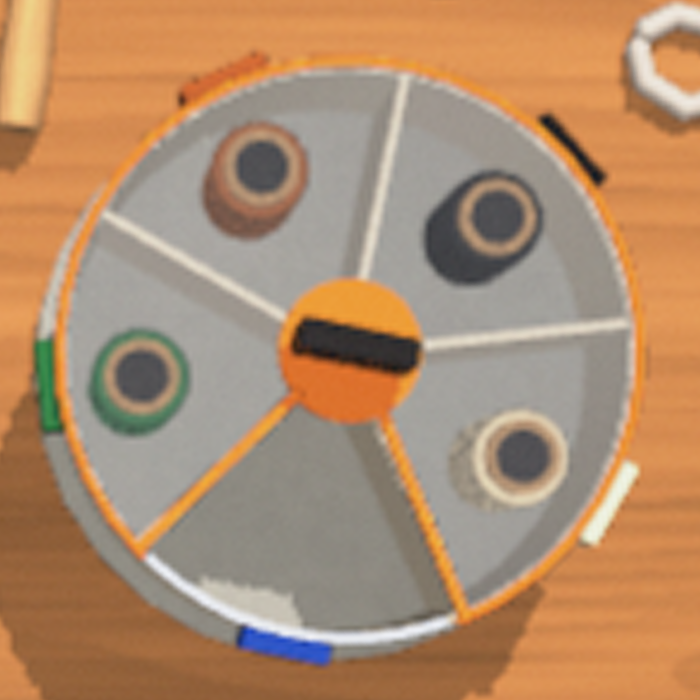

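```bash
cat > strips.py <<'E'
from h import *
def strips():
    c,K,R,t=cam("top");P0=np.array([.534,-.1278]);W=.35;S=700
    im=rect(c,K,R,t,*P0,W,.115);om=cv2.inRange(cv2.cvtColor(im,cv2.COLOR_BGR2HSV),(8,180,150),(20,255,255))
    ys,xs=np.nonzero(om);w=np.c_[P0[0]-(ys+.5-S/2)*W/S,P0[1]-(xs+.5-S/2)*W/S]-P0
    r=np.linalg.norm(w,axis=1);a=np.degrees(np.arctan2(w[:,1],w[:,0]))%360;k=(r>.06)&(r<.13);o=[]
    for lo,hi in((115,150),(185,222)):
        q=k&(a>lo)&(a<hi);vx,vy,_,_=cv2.fitLine(w[q].astype(np.float32),cv2.DIST_HUBER,0,.001,.001).ravel()
        o.append((np.degrees(np.arctan2(vy,vx))%180,np.median(a[q]),q.sum()))
    print(o,"mid",(o[0][0]+o[1][0]+180)/2,(o[0][1]+o[1][1])/2,"want 168.13")
E
python3 -c "
from strips import *
strips()"
```

```text
[(np.float32(134.26025), np.float64(132.66948113202105), np.int64(839)), (np.float32(21.98987), np.float64(203.7319969275188), np.int64(979))] mid 168.12506 168.20073902976992 want 168.13
```

Emit:
play_rows:
  rows:
    - [[0.02,-0.002,0.003,0,0,-8,0.085],[0.04,-0.004,0.003,0,0,-16,0.085],[0.06,-0.007,0.003,0,0,-25,0.085],[0.0766,-0.009,0.003,0,0,-34.7,0.085],[0.0766,-0.009,0.003,0,0,-34.7,0.085],[0.0766,-0.009,0.003,0,0,-34.7,0.085]]

```text
time_s: 9.3
position: [0.4438, 0.2587, 0.1371]
tcp_rot: [[-0.408, 0.591, 0.696], [-0.396, 0.573, -0.718], [-0.823, -0.568, -0.0]]
force: [-0.5, 0.0, -0.1]
opening: 0.979
```

```bash
python3 -c "
from h import *
relg([.4488,.2671,.026],tiltR(44.1,35))
"
```

```text
t 9.3 shift [0.105, 0.0708, -0.0025] rv [0.02, -0.01, -0.36] n 0.4 0.127
j [ 24.4  44.   79.  -11.1  90.   73.5] F [-0.5  0.  -0.1] op 0.9794691445744721
```

Emit:
play_rows:
  rows:
    - [[0.03,0.02,-0.0025,0,0,-0.3,0.085],[0.06,0.04,-0.0025,0,0,-0.3,0.085],[0.085,0.057,-0.0025,0,0,-0.3,0.085],[0.097,0.065,-0.0025,0,0,-0.3,0.085],[0.105,0.0708,-0.0025,0,0,-0.3,0.085],[0.105,0.0708,-0.0025,0,0,-0.3,0.085],[0.105,0.0708,-0.0025,0,0,-0.3,0.085]]

```text
time_s: 10.0
position: [0.4409, 0.2601, 0.0125]
tcp_rot: [[-0.409, 0.589, 0.697], [-0.399, 0.572, -0.717], [-0.821, -0.571, 0.001]]
force: [0.3, -0.1, 0.3]
opening: 0.978
```

```bash
python3 -c "
from h import *
relg([.4488,.2671,.026],tiltR(44.1,35))
c,K,R,t=cam('side');im=c['pixels'][:,:,::-1];cv2.imwrite('pics/s5.png',im[100:300,120:420].repeat(2,0).repeat(2,1))
"
```

```text
t 10.0 shift [0.0019, 0.0009, 0.0005] rv [0.02, 0.09, -0.16] n 0.2 0.002
j [ 24.7  54.   80.7 -11.3  78.7  76. ] F [ 0.3 -0.1  0.3] op 0.9777459517981967
```

View pics/s5.png

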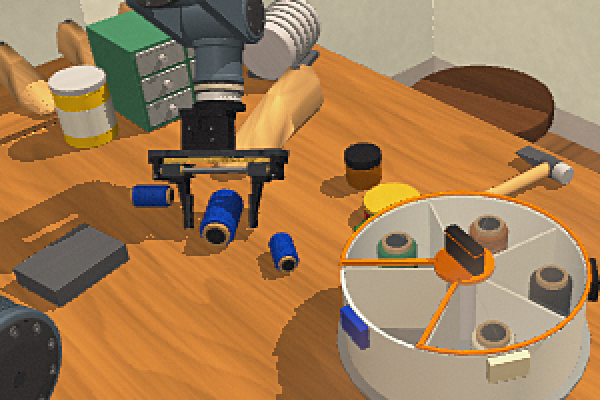

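Emit:
play_rows:
  rows:
    - [[0.001,0,0.0005,0,0,0,0.03],[0.001,0,0.0005,0,0,0,0.03],[0.001,0,0.0005,0,0,0,0.03],[0.001,0,0.0005,0,0,0,0.03],[0.001,0,0.0005,0,0,0,0.03],[0.001,0,0.0005,0,0,0,0.03],[0.001,0,0.0005,0,0,0,0.03]]

```text
time_s: 10.75
position: [0.4399, 0.2591, 0.0099]
tcp_rot: [[-0.411, 0.587, 0.697], [-0.4, 0.571, -0.717], [-0.819, -0.574, 0.0]]
force: [0.4, 0.8, 0.4]
opening: 0.567
```

```bash
python3 -c "
from h import *
relg([.4488,.2671,.14],tiltR(44.1,-55))
"
```

```text
t 10.75 shift [-0.1134, -0.0458, 0.0005] rv [0.11, -0.01, 90.0] n 90.0 0.122
j [ 24.6  54.2  80.9 -11.3  78.6  76. ] F [0.4 0.8 0.4] op 0.5666839266535206
```

Emit:
play_rows:
  rows:
    - [[-0.02,-0.014,0,0,0,0,0.03],[-0.05,-0.035,0,0,0,0,0.03],[-0.08,-0.056,0,0,0,0,0.03],[-0.094,-0.065,0,0,0,0,0.03],[-0.094,-0.063,0,0,0,6,0.03],[-0.095,-0.062,0,0,0,12,0.03],[-0.096,-0.06,0,0,0,18,0.03],[-0.097,-0.058,0,0,0,24,0.03],[-0.098,-0.056,0,0,0,30,0.03],[-0.099,-0.054,0,0,0,36,0.03],[-0.1,-0.052,0,0,0,42,0.03],[-0.1,-0.052,0,0,0,45,0.03]]

```text
time_s: 11.95
position: [0.4481, 0.2685, 0.1211]
tcp_rot: [[0.123, 0.707, 0.697], [0.122, 0.686, -0.718], [-0.985, 0.173, -0.001]]
force: [0.5, -0.6, -2.0]
opening: 0.568
```

```bash
python3 -c "
from h import *
relg([.4488,.2671,.14],tiltR(44.1,-55))
"
```

```text
t 11.95 shift [-0.0053, 0.0163, 0.0015] rv [-0.0, -0.1, 45.04] n 45.0 0.017
j [ 15.8  28.7 109.6   8.7  33.3  54.7] F [ 0.5 -0.6 -2. ] op 0.5676288367924418
```

```bash
python3 -c "
from h import *
relg([.4488,.2671,.16],tiltR(134.1,-10))
relg([.4488,.2671,.16],tiltR(134.1,-55))
"
```

```text
t 11.95 shift [-0.02, 0.0031, -0.0019] rv [-88.6, 15.53, -0.04] n 90.0 0.02
j [ 15.8  28.7 109.6   8.7  33.3  54.7] F [ 0.5 -0.6 -2. ] op 0.5676288367924418
t 11.95 shift [-0.0277, 0.0044, -0.0141] rv [-77.53, 49.28, 35.15] n 98.4 0.031
j [ 15.8  28.7 109.6   8.7  33.3  54.7] F [ 0.5 -0.6 -2. ] op 0.5676288367924418
```

Emit:
play_rows:
  rows:
    - [[-0.01,0.001,-0.002,-10,6,4,0.03],[-0.015,0.002,-0.004,-19.4,12.3,8.8,0.03],[-0.02,0.003,-0.005,-25.8,16.4,11.7,0.03],[-0.022,0.003,-0.006,-32,20.5,14.6,0.03],[-0.024,0.003,-0.008,-38.7,24.6,17.6,0.03],[-0.026,0.004,-0.009,-45,28.7,20.5,0.03],[-0.0277,0.004,-0.01,-51.7,32.8,23.4,0.03],[-0.0277,0.0044,-0.012,-58,37,26.4,0.03],[-0.0277,0.0044,-0.014,-64.6,41,29.3,0.03],[-0.0277,0.0044,-0.014,-71,45.2,32.2,0.03],[-0.0277,0.0044,-0.014,-77.5,49.3,35.1,0.03],[-0.0277,0.0044,-0.014,-77.5,49.3,35.1,0.03]]

```text
time_s: 13.15
position: [0.4405, 0.2783, 0.1486]
tcp_rot: [[-0.548, -0.384, 0.743], [0.595, 0.445, 0.669], [-0.588, 0.809, -0.016]]
force: [-0.4, -0.2, -3.0]
opening: 0.565
```

```bash
python3 -c "
from h import *
relg([.4488,.2671,.16],tiltR(134.1,-55))
c,K,R,t=cam('side');im=c['pixels'][:,:,::-1];cv2.imwrite('pics/s6.png',im[60:260,120:420].repeat(2,0).repeat(2,1))
"
```

```text
t 13.15 shift [0.0011, 0.0013, -0.0019] rv [-1.96, 1.18, 0.97] n 2.5 0.003
j [ -1.4  45.1  91.1  35.6  88.1 -59. ] F [-0.4 -0.2 -3. ] op 0.5653720509732643
```

View pics/s6.png

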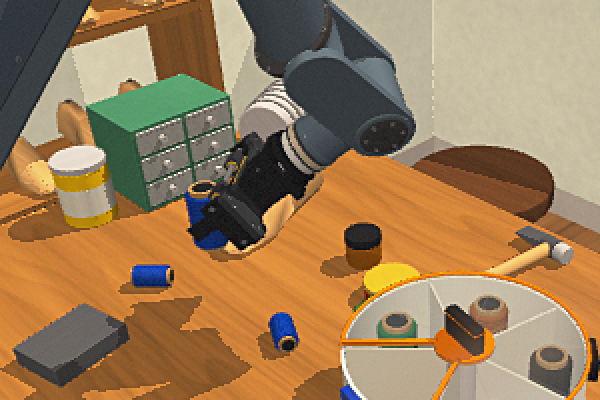

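```bash
python3 -c "
from h import *
relg([.4488,.2671,.06],tiltR(134.1,-55))
"
```

```text
t 13.2 shift [0.0598, -0.0775, -0.0024] rv [-1.75, 1.15, 1.0] n 2.3 0.098
j [ -1.3  45.3  90.7  35.6  88.1 -59.1] F [ 3.5  1.1 -4.5] op 0.5653292584314165
```

Emit:
play_rows:
  rows:
    - [[0.02,-0.025,-0.001,0,0,0,0.03],[0.04,-0.05,-0.002,0,0,0,0.03],[0.055,-0.07,-0.002,0,0,0,0.03],[0.0598,-0.0775,-0.002,0,0,0,0.03],[0.0598,-0.0775,-0.002,0,0,0,0.03],[0.0598,-0.0775,-0.002,0,0,0,0.03]]

```text
time_s: 13.8
position: [0.4361, 0.2788, 0.0526]
tcp_rot: [[-0.545, -0.382, 0.746], [0.596, 0.449, 0.666], [-0.589, 0.808, -0.017]]
force: [-0.2, 0.7, -2.1]
opening: 0.57
```

```bash
python3 -c "
from h import *
relg([.4488,.2671,.046],tiltR(134.1,-55))
c,K,R,t=cam('side');im=c['pixels'][:,:,::-1];cv2.imwrite('pics/s7.png',cv2.resize(im[160:260,170:320],None,fx=5,fy=5))
"
```

```text
t 13.8 shift [0.009, -0.0151, 0.0014] rv [-2.15, 1.37, 1.09] n 2.8 0.018
j [ -1.4  53.9  92.   36.3  80.  -64.6] F [-0.2  0.7 -2.1] op 0.5700387623286759
```

View pics/s7.png

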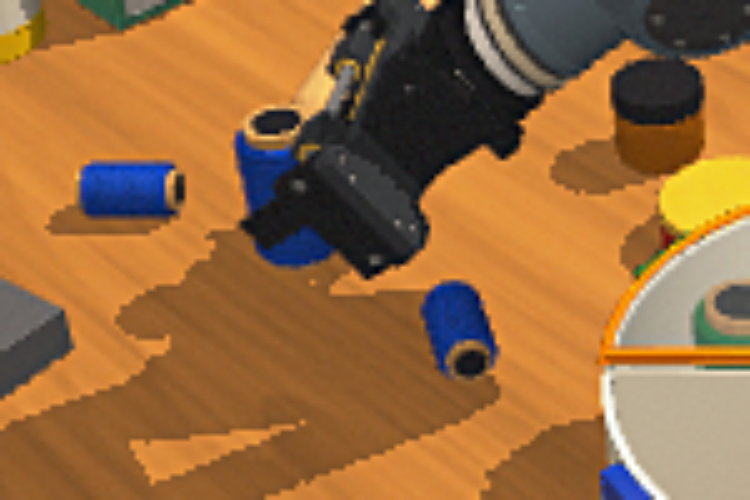

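Emit:
play_rows:
  rows:
    - [[0.003,-0.005,0.001,-2,1.3,1,0.03],[0.006,-0.01,0.001,-2,1.3,1,0.03],[0.008,-0.0135,0.001,-2,1.3,1,0.03],[0.008,-0.0135,0.001,-2,1.3,1,0.03],[0.008,-0.0135,0.001,-2,1.3,1,0.03],[0.008,-0.0135,0.001,-2,1.3,1,0.03]]

```text
time_s: 14.45
position: [0.4372, 0.2781, 0.0365]
tcp_rot: [[-0.569, -0.398, 0.719], [0.588, 0.414, 0.695], [-0.574, 0.819, -0.002]]
force: [0.2, -0.5, -2.4]
opening: 0.565
```

```bash
python3 -c "
from h import *
relg([.4488,.2671,.045],tiltR(134.1,-55))
c,K,R,t=cam('side')
Rg=np.array(read_state()['tcp_rot']);g=read_state()['position']-.019*Rg[:,0];print(g)
im=c['pixels'][:,:,::-1].copy()
im=cv2.resize(im,None,fx=4,fy=4,interpolation=cv2.INTER_CUBIC)
from spool import cylpts
for ax,col in(((0,0,1.),(0,255,0)),):
    for p in w2px(K,R,t,cylpts(g,np.array(ax))): cv2.circle(im,tuple(int(v) for v in (p+.5)*4),1,col,-1)
cv2.imwrite('pics/s8.png',im[640:1100,720:1320])
"
```

```text
t 14.45 shift [0.001, -0.0022, 0.0007] rv [-0.14, 0.03, 0.05] n 0.2 0.002
j [ -1.2  56.2  90.4  35.7  80.9 -66.7] F [ 0.2 -0.5 -2.4] op 0.5654240036339448
[0.44807583 0.26689762 0.04740324]
```

View pics/s8.png

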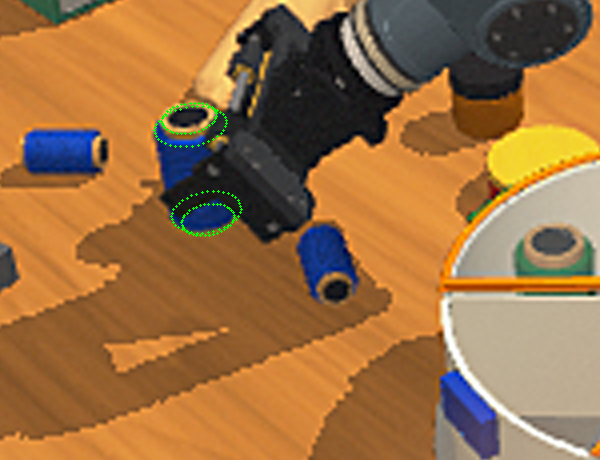

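Emit:
play_rows:
  rows:
    - [[0.0006,-0.0008,0,0,0,0,0.03],[0.0012,-0.0016,0,0,0,0,0.03],[0.0012,-0.0016,0,0,0,0,0.03]]

```text
time_s: 14.8
position: [0.4372, 0.2781, 0.0343]
tcp_rot: [[-0.569, -0.398, 0.719], [0.588, 0.414, 0.695], [-0.574, 0.819, -0.002]]
force: [0.2, 0.4, -1.8]
opening: 0.565
```

Emit:
play_rows:
  rows:
    - [[0.0003,-0.0004,0,0,0,0,0.03],[0.0006,-0.0008,0,0,0,0,0.03],[0.0006,-0.0008,0,0,0,0,0.03]]

```text
time_s: 15.1
position: [0.4372, 0.2782, 0.034]
tcp_rot: [[-0.57, -0.398, 0.719], [0.589, 0.413, 0.695], [-0.573, 0.819, -0.001]]
force: [0.1, -1.1, 2.9]
opening: 0.57
```

Emit:
play_rows:
  rows:
    - [[0,0,0,0,0,0,0.053],[0,0,0,0,0,0,0.056],[0,0,0,0,0,0,0.06],[0,0,0,0,0,0,0.07],[0,0,0,0,0,0,0.085],[0,0,0,0,0,0,0.085],[0,0,0,0,0,0,0.085]]

```text
time_s: 15.8
position: [0.4372, 0.2781, 0.0333]
tcp_rot: [[-0.569, -0.398, 0.719], [0.588, 0.414, 0.695], [-0.574, 0.819, -0.002]]
force: [0.0, -0.3, 0.9]
opening: 0.94
```

```bash
python3 -c "
from h import *
relg([.4488,.2671,.06],tiltR(134.1,-55))
c,K,R,t=cam('side');im=c['pixels'][:,:,::-1];cv2.imwrite('pics/s9.png',cv2.resize(im[160:260,170:320],None,fx=5,fy=5))
"
```

```text
t 15.8 shift [-0.0094, 0.0127, 0.0006] rv [-0.14, 0.03, 0.06] n 0.2 0.016
j [ -1.2  56.5  90.4  35.7  80.6 -66.9] F [ 0.  -0.3  0.9] op 0.9398454754169393
```

View pics/s9.png

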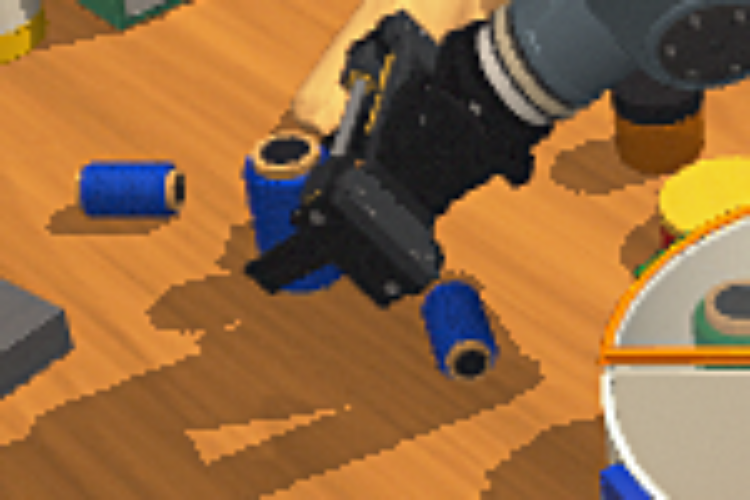

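Emit:
play_rows:
  rows:
    - [[-0.01,0,0,0,0,0,0.085],[-0.03,0,0,0,0,0,0.085],[-0.06,0,0,0,0,0,0.085],[-0.1,0,0,0,0,0,0.085],[-0.14,0,0,0,0,0,0.085],[-0.14,0.08,0,0,0,0,0.085],[-0.14,0.12,0,0,0,0,0.085],[-0.14,0.12,0,0,0,0,0.085]]

```text
time_s: 16.65
position: [0.4686, 0.2462, 0.2158]
tcp_rot: [[-0.568, -0.401, 0.719], [0.588, 0.413, 0.695], [-0.575, 0.818, 0.001]]
force: [-0.0, 0.0, -0.8]
opening: 0.975
```

Run:
```python
from spool import *
O=obs(["top","side"],[.448,.267,.05])
for o in O: print(o[0],o[4],o[6:])
for sel in (["top"],["side"],["top","side"]):
    def res(q):
        e=[]
        for o in O:
            if o[0] not in sel: continue
            ce,h,mu=hullstats(w2px(o[1],o[2],o[3],cylpts(np.array([q[0],q[1],.045]),np.array([0,0,1.]))));e+=list(ce-o[4])
        return e
    if any(o[0] in sel for o in O):
        f=least_squares(res,[.448,.267],diff_step=1e-3);print(sel,f.x,np.round(f.fun,2))
c,K,R,t=cam('side');im=c['pixels'][:,:,::-1];cv2.imwrite('pics/s10.png',cv2.resize(im[100:260,130:370],None,fx=3,fy=3))
relg([.448,.267,.20],tooldown(-46))
```

```text
top none
side [228.41674305 202.09227009] (545.5, 0.66, np.uint64(568))
['side'] [0.44737848 0.27004617] [-0.  0.]
['top', 'side'] [0.44737848 0.27004617] [-0.  0.]
t 16.9 shift [0.0427, -0.0069, -0.0001] rv [82.33, -42.88, -42.73] n 102.2 0.043
j [ -4.1  41.8  85.   33.5  98.3 -57.2] F [-0.   0.4  0.5] op 0.9747284481738157
```

View pics/s10.png

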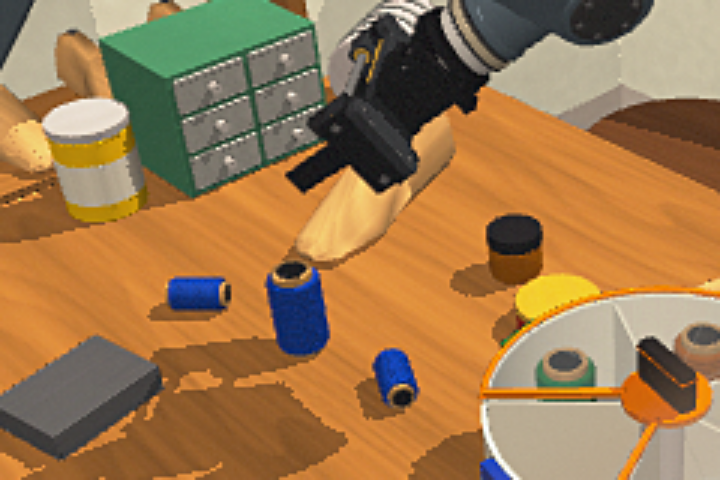

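Emit:
play_rows:
  rows:
    - [[0,0,0,6.5,-3.4,-3.4,0.085],[0,0,0,13,-6.8,-6.8,0.085],[0,0,0,19.5,-10.2,-10.2,0.085],[0.005,0,0,26,-13.6,-13.6,0.085],[0.01,0,0,32.5,-17,-17,0.085],[0.015,-0.001,0,39,-20.4,-20.4,0.085],[0.02,-0.002,0,45.5,-23.8,-23.8,0.085],[0.025,-0.003,0,52,-27.2,-27.2,0.085],[0.03,-0.004,0,58.5,-30.6,-30.6,0.085],[0.035,-0.005,0,65,-34,-34,0.085],[0.04,-0.006,0,72,-37.5,-37.5,0.085],[0.0427,-0.007,0,78.5,-41,-41,0.085]]

```text
time_s: 18.1
position: [0.4475, 0.2667, 0.1804]
tcp_rot: [[-0.004, 0.659, 0.752], [0.057, 0.751, -0.658], [-0.998, 0.04, -0.041]]
force: [1.1, -0.7, -1.1]
opening: 0.978
```

```bash
python3 -c "
from h import *
relg([.4475,.268,.15],tooldown(-46))"
```

```text
t 18.1 shift [0.0494, -0.001, 0.0011] rv [4.75, -2.42, -2.21] n 5.8 0.049
j [ 16.6  25.1 100.6   4.   53.6  55.5] F [ 1.1 -0.7 -1.1] op 0.9778544547607505
```

Emit:
play_rows:
  rows:
    - [[0,-0.001,0.001,4.3,-2.2,-2.1,0.085],[0.01,-0.001,0.001,4.3,-2.2,-2.1,0.085],[0.03,-0.001,0.001,4.3,-2.2,-2.1,0.085],[0.03,-0.001,0.001,4.3,-2.2,-2.1,0.085],[0.03,-0.001,0.001,4.3,-2.2,-2.1,0.085]]

```text
time_s: 18.6
position: [0.4474, 0.2671, 0.1506]
tcp_rot: [[-0.002, 0.71, 0.704], [0.008, 0.704, -0.71], [-1.0, 0.004, -0.007]]
force: [-0.3, -0.5, -1.0]
opening: 0.974
```

```bash
python3 -c "
from h import *
relg([.4475,.268,.070],tooldown(-46))
c,K,R,t=cam('side');im=c['pixels'][:,:,::-1];cv2.imwrite('pics/s11.png',cv2.resize(im[100:260,130:370],None,fx=3,fy=3))
"
```

```text
t 18.6 shift [0.0996, 0.0003, 0.0001] rv [0.75, -0.41, -0.23] n 0.9 0.1
j [ 18.3  28.2 101.1   0.6  50.7  63.1] F [-0.3 -0.5 -1. ] op 0.9738185477392296
```

View pics/s11.png

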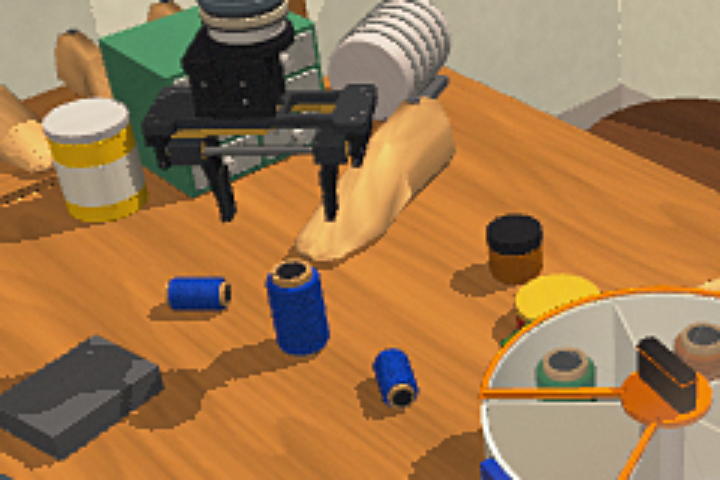

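Emit:
play_rows:
  rows:
    - [[0.02,0,0,0.5,-0.4,-0.2,0.085],[0.045,0,0,0.5,-0.4,-0.2,0.085],[0.07,0,0,0.5,-0.4,-0.2,0.085],[0.09,0,0,0.5,-0.4,-0.2,0.085],[0.099,0,0,0.5,-0.4,-0.2,0.085],[0.099,0,0,0.5,-0.4,-0.2,0.085],[0.099,0,0,0.5,-0.4,-0.2,0.085]]

```text
time_s: 19.35
position: [0.4485, 0.2689, 0.0536]
tcp_rot: [[0.005, 0.716, 0.698], [0.002, 0.698, -0.716], [-1.0, 0.004, 0.002]]
force: [-0.8, -1.0, 0.2]
opening: 0.974
```

```bash
python3 -c "
from h import *
relg([.4475,.268,.070],tooldown(-46))
c,K,R,t=cam('side');im=c['pixels'][:,:,::-1];cv2.imwrite('pics/s12.png',cv2.resize(im[150:250,170:320],None,fx=5,fy=5))
"
```

```text
t 19.35 shift [0.0026, -0.0014, -0.0001] rv [0.26, 0.13, -0.26] n 0.4 0.003
j [ 18.7  37.8 104.5  -0.   37.4  64.4] F [-0.8 -1.   0.2] op 0.9741941106243258
```

View pics/s12.png

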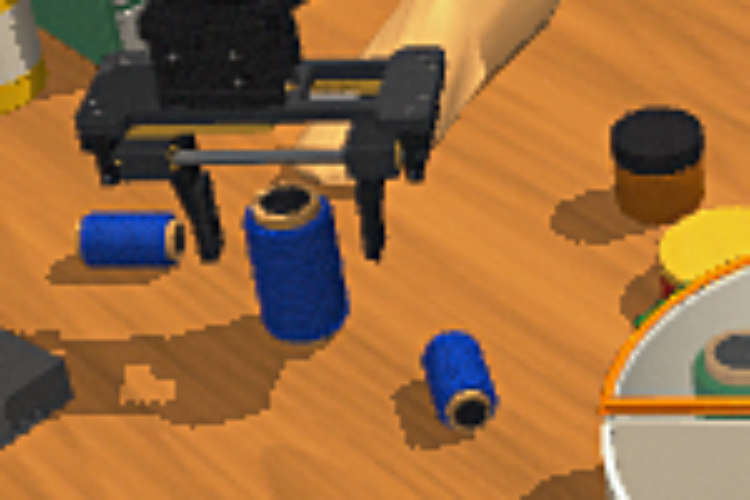

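Emit:
play_rows:
  rows:
    - [[0.002,-0.001,0,0,0,0,0.07],[0.002,-0.001,0,0,0,0,0.06],[0.002,-0.001,0,0,0,0,0.055],[0.002,-0.001,0,0,0,0,0.05],[0.002,-0.001,0,0,0,0,0.03],[0.002,-0.001,0,0,0,0,0.03],[0.002,-0.001,0,0,0,0,0.03],[0.002,-0.001,0,0,0,0,0.03]]

```text
time_s: 20.2
position: [0.4472, 0.2681, 0.051]
tcp_rot: [[0.004, 0.716, 0.698], [0.001, 0.698, -0.716], [-1.0, 0.003, 0.002]]
force: [0.8, -0.0, 2.2]
opening: 0.566
```

Emit:
play_rows:
  rows:
    - [[-0.01,0,0,0,0,0,0.03],[-0.03,0,0,0,0,0,0.03],[-0.06,0,0,0,0,0,0.03],[-0.1,0,0,0,0,0,0.03],[-0.14,0,0,0,0,0,0.03],[-0.17,0,0,0,0,0,0.03],[-0.18,0,0,0,0,0,0.03],[-0.18,0,0,0,0,0,0.03]]

```text
time_s: 21.0
position: [0.4467, 0.2681, 0.2321]
tcp_rot: [[0.006, 0.716, 0.698], [0.002, 0.698, -0.716], [-1.0, 0.006, 0.003]]
force: [0.7, -0.5, -3.4]
opening: 0.567
```

```bash
python3 -c "
from h import *
a=np.radians(168.13);P=np.array([.534,-.1278])+.098*np.array([np.cos(a),np.sin(a)]);print(P)
relg([*P,.245],tooldown(168.13+90))
c,K,R,t=cam('side');im=c['pixels'][:,:,::-1];cv2.imwrite('pics/s13.png',cv2.resize(im[80:240,130:370],None,fx=3,fy=3))
"
```

```text
[ 0.43809555 -0.1076422 ]
t 21.0 shift [0.0053, -0.2686, 0.263] rv [56.15, -0.01, -0.38] n 56.2 0.376
j [18.7 21.4 96.5 -0.  61.7 64.4] F [ 0.7 -0.5 -3.4] op 0.5674379710819757
```

View pics/s13.png

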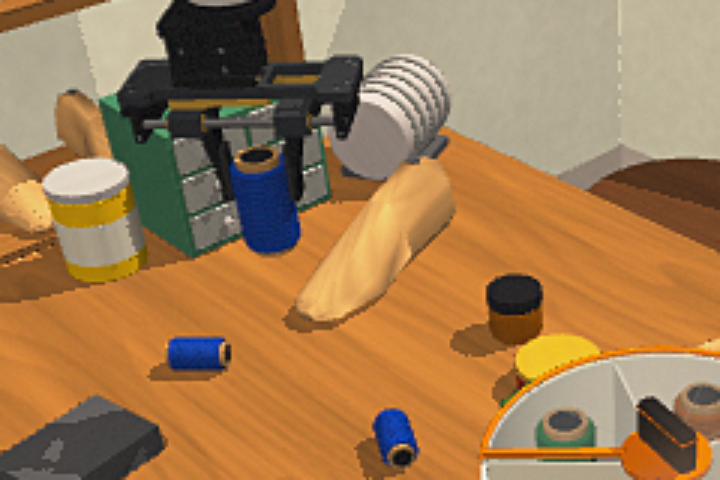

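Emit:
play_rows:
  rows:
    - [[0,-0.014,0.013,3,0,0,0.03],[0,-0.04,0.039,8,0,0,0.03],[0,-0.067,0.066,14,0,0,0.03],[0,-0.094,0.092,20,0,0,0.03],[0,-0.121,0.118,26,0,0,0.03],[0,-0.148,0.145,31,0,0,0.03],[0,-0.175,0.171,37,0,0,0.03],[0,-0.201,0.197,42,0,0,0.03],[0,-0.228,0.223,48,0,0,0.03],[0,-0.25,0.245,53,0,0,0.03],[0,-0.263,0.258,55.5,0,0,0.03],[0,-0.2686,0.263,56.1,0,0,0.03]]

```text
time_s: 22.25
position: [0.4365, -0.1091, 0.2284]
tcp_rot: [[-0.001, 0.978, -0.208], [0.003, -0.208, -0.978], [-1.0, -0.001, -0.003]]
force: [0.8, -0.2, -1.8]
opening: 0.561
```

Emit:
play_rows:
  rows:
    - [[0,0,0,0,0,0,0.03],[0,0,0,0,0,0,0.03],[0,0,0,0,0,0,0.03]]

```text
time_s: 22.55
position: [0.4372, -0.1066, 0.23]
tcp_rot: [[0.002, 0.979, -0.203], [0.002, -0.203, -0.979], [-1.0, 0.002, -0.002]]
force: [0.1, 0.2, -1.3]
opening: 0.568
```

```bash
python3 -c "
from h import *
from spool import cylpts
relg([.4381,-.1076,.15],tooldown(168.13+90))
c,K,R,t=cam('side');im=cv2.resize(c['pixels'][:,:,::-1],None,fx=3,fy=3,interpolation=cv2.INTER_CUBIC)
s=read_state();g=s['position'].copy();g[2]+=-.051+.045
for p in w2px(K,R,t,cylpts(g,np.array([0,0,1.]))): cv2.circle(im,tuple(int(v) for v in (p+.5)*3),1,(0,255,0),-1)
cv2.imwrite('pics/s14.png',im[330:930,690:1310])
"
```

```text
t 22.55 shift [0.099, 0.0009, 0.0011] rv [0.14, -0.14, -0.09] n 0.2 0.099
j [-28.1  16.1 105.7   0.2  58.1  73.5] F [ 0.1  0.2 -1.3] op 0.5681253585737752
```

View pics/s14.png

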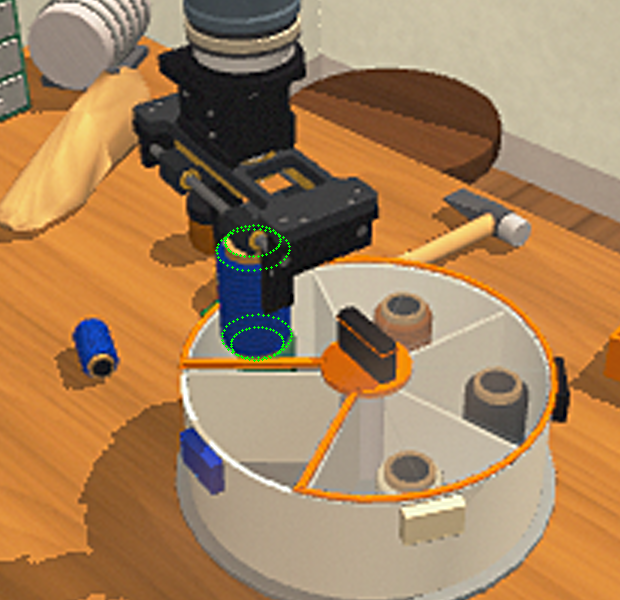

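Emit:
play_rows:
  rows:
    - [[0.02,0.001,0.001,0,0,0,0.03],[0.045,0.001,0.001,0,0,0,0.03],[0.07,0.001,0.001,0,0,0,0.03],[0.095,0.001,0.001,0,0,0,0.03],[0.115,0.001,0.001,0,0,0,0.03],[0.13,0.001,0.001,0,0,0,0.03],[0.14,0.001,0.001,0,0,0,0.03],[0.148,0.001,0.001,0,0,0,0.03],[0.153,0.001,0.001,0,0,0,0.03],[0.157,0.001,0.001,0,0,0,0.03],[0.157,0.001,0.001,0,0,0,0.03]]

```text
time_s: 23.7
position: [0.4391, -0.1089, 0.0734]
tcp_rot: [[0.003, 0.979, -0.205], [0.001, -0.205, -0.979], [-1.0, 0.003, -0.002]]
force: [0.3, 0.6, -2.9]
opening: 0.57
```

```bash
python3 -c "
from h import *
rel([.4381,-.1076,.059],tooldown(168.13+90))
c,K,R,t=cam('side');im=cv2.resize(c['pixels'][:,:,::-1],None,fx=3,fy=3,interpolation=cv2.INTER_CUBIC)
cv2.imwrite('pics/s15.png',im[330:930,690:1310])
"
```

```text
t 23.7 shift [0.0144, -0.0013, -0.0011] rv [0.05, -0.1, -0.18] n 0.2 0.015
j [-28.2  32.7 114.    0.3  33.2  73.4] F [ 0.3  0.6 -2.9] op 0.5702642926869425
```

View pics/s15.png

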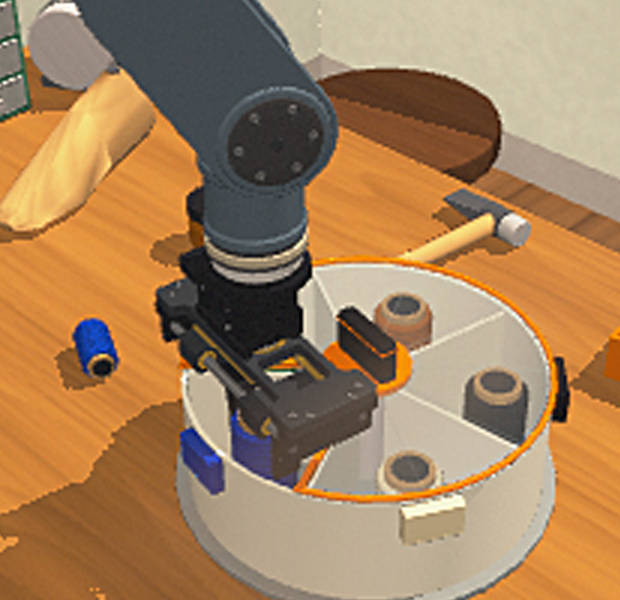

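Emit:
play_rows:
  rows:
    - [[0.004,-0.001,-0.001,0,0,0,0.03],[0.008,-0.001,-0.001,0,0,0,0.03],[0.011,-0.001,-0.001,0,0,0,0.03],[0.0125,-0.001,-0.001,0,0,0,0.03],[0.0125,-0.001,-0.001,0,0,0,0.03]]

```text
time_s: 24.25
position: [0.4382, -0.1077, 0.0607]
tcp_rot: [[0.003, 0.979, -0.205], [0.001, -0.205, -0.979], [-1.0, 0.003, -0.002]]
force: [-0.1, 0.4, -1.0]
opening: 0.562
```

Emit:
play_rows:
  rows:
    - [[0.0005,0,0,0,0,0,0.03],[0.001,0,0,0,0,0,0.03],[0.001,0,0,0,0,0,0.03]]

```text
time_s: 24.55
position: [0.4383, -0.1078, 0.06]
tcp_rot: [[0.003, 0.979, -0.205], [0.001, -0.205, -0.979], [-1.0, 0.003, -0.002]]
force: [-0.6, -0.1, -1.9]
opening: 0.568
```

Emit:
play_rows:
  rows:
    - [[0.0005,0,0,0,0,0,0.03],[0.001,0,0,0,0,0,0.03],[0.001,0,0,0,0,0,0.03]]

```text
time_s: 24.85
position: [0.4383, -0.1077, 0.059]
tcp_rot: [[0.003, 0.979, -0.205], [0.001, -0.205, -0.979], [-1.0, 0.003, -0.002]]
force: [0.1, 0.5, -1.7]
opening: 0.571
```

Emit:
play_rows:
  rows:
    - [[0.0005,0,0,0,0,0,0.03],[0.001,0,0,0,0,0,0.03],[0.001,0,0,0,0,0,0.03]]

```text
time_s: 25.15
position: [0.4385, -0.1078, 0.0588]
tcp_rot: [[0.004, 0.979, -0.205], [0.001, -0.205, -0.979], [-1.0, 0.004, -0.001]]
force: [-1.0, 0.4, 7.4]
opening: 0.566
```

Emit:
play_rows:
  rows:
    - [[-0.0005,0,0,0,0,0,0.053],[-0.0005,0,0,0,0,0,0.056],[-0.0005,0,0,0,0,0,0.06],[-0.0005,0,0,0,0,0,0.066],[-0.0005,0,0,0,0,0,0.068],[-0.0005,0,0,0,0,0,0.068],[-0.01,0,0,0,0,0,0.068],[-0.03,0,0,0,0,0,0.068],[-0.06,0,0,0,0,0,0.068],[-0.1,0,0,0,0,0,0.068],[-0.15,0,0,0,0,0,0.068],[-0.2,0,0,0,0,0,0.068]]

```text
time_s: 26.35
position: [0.4368, -0.1075, 0.2602]
tcp_rot: [[0.003, 0.979, -0.205], [0.001, -0.205, -0.979], [-1.0, 0.003, -0.002]]
force: [1.2, -1.3, 0.5]
opening: 0.781
```

Emit:
play_rows:
  rows:
    - [[-0.02,0,-0.05,0,0,0,0.068],[-0.02,0,-0.1,0,0,0,0.068],[-0.02,0,-0.15,0,0,0,0.068],[-0.02,0,-0.2,0,0,0,0.068],[-0.02,0,-0.25,0,0,0,0.068],[-0.02,0,-0.3,0,0,0,0.068],[-0.02,0,-0.35,0,0,0,0.068],[-0.02,0,-0.35,0,0,0,0.068],[-0.02,0,-0.35,0,0,0,0.068]]

```text
time_s: 27.25
position: [0.5086, 0.2357, 0.2787]
tcp_rot: [[0.003, 0.979, -0.202], [0.0, -0.202, -0.979], [-1.0, 0.003, -0.001]]
force: [-1.0, -0.1, 0.1]
opening: 0.786
```

```bash
python3 -c "
from strips import *
strips()
c,K,R,t=cam('top');cv2.imwrite('pics/t16.png',c['pixels'][:,:,::-1])
cv2.imwrite('pics/rk16.png',rect(c,K,R,t,.534,-.1278,.35,.115,600))
c,K,R,t=cam('side');im=cv2.resize(c['pixels'][:,:,::-1],None,fx=3,fy=3,interpolation=cv2.INTER_CUBIC)
cv2.imwrite('pics/s16.png',im[450:950,550:1310])
print(read_state()['force'])
"
```

```text
[(np.float32(134.25133), np.float64(132.67004480055863), np.int64(826)), (np.float32(21.917715), np.float64(203.71735100142095), np.int64(977))] mid 168.08452 168.19369790098978 want 168.13
[ 0.366537    0.52901576 -0.4920114 ]
```

View pics/rk16.png

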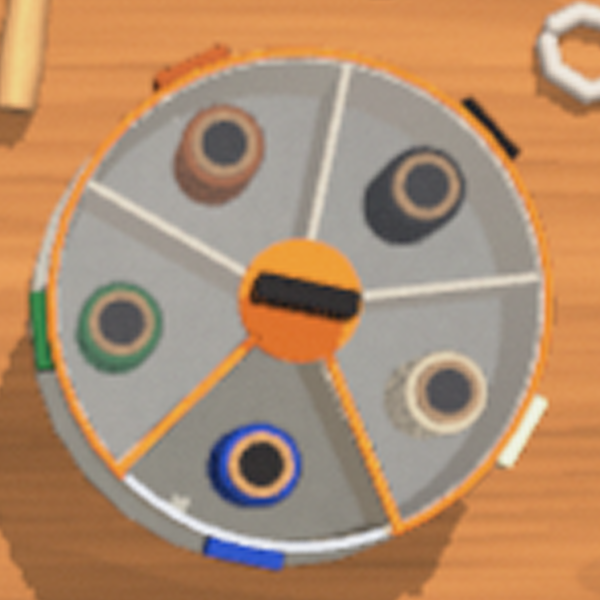

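View pics/s16.png

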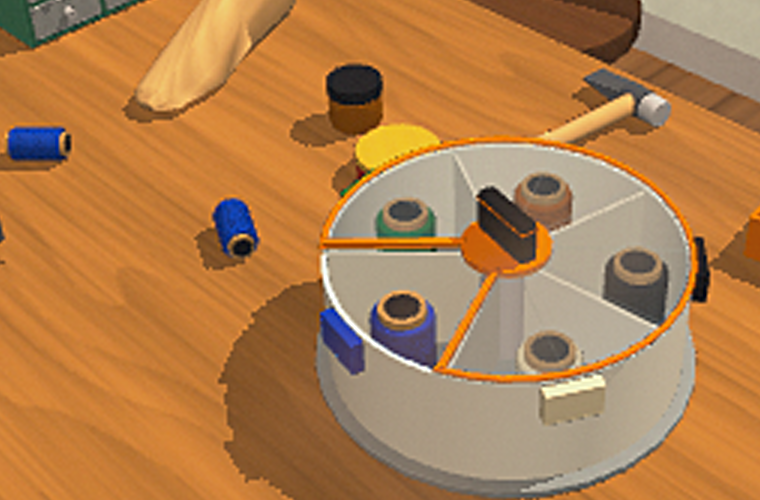

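View pics/t16.png

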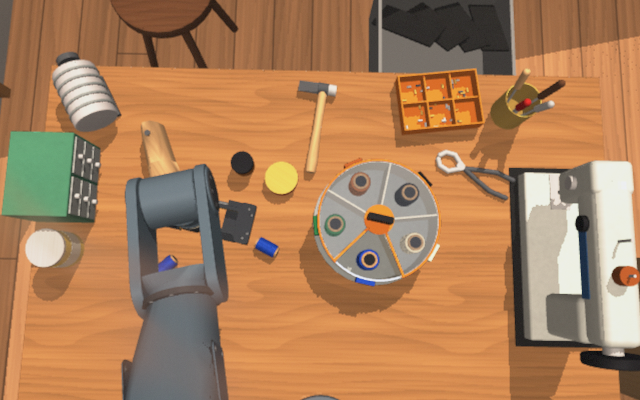

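The pictures show the blue spool upright in the blue-tab compartment. The opening is centred over it, and the other items are where they were at the start.

```bash
python3 -c "
from rig import *
print(hand_in())"
```

```text
the job is handed in; nothing more can be done
None
```

I turned the cover and stood the blue spool in the empty compartment, then handed the job in at about 27.5 s of the 72 s allowed.

- **Cover:** I turned it about 61° by its knob. In the last top picture the middle of the opening pointed at 168.1–168.2°, and the compartment middle measured 168.1°.
- **Spool:** I used the largest of the three blue spools. I tilted it upright on the bench, gripped it again from above, and lowered it until it touched the floor (about 7 N upward on the tool) before letting go.
- **Last checks:** Both cameras show the spool standing upright under the opening and the gripper well clear of everything. The other spools, tools, tin and jar showed no visible movement. The shoe last was partly hidden by the arm in the last top picture, but the side view shows it in place.
- **Disagreements:** None of the checks disagreed by more than 2–3 mm. While the spool stood on the bench, the top camera's trained network did not find it because the arm was in the way, so I placed it from the side view and the gripper position. Those two differed by about 3 mm.

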